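# Sweep stray nuts off the microscope stage plate into the parts tray

### The job

Clear the stray hexagon nuts off the black stage plate: sweep all three with the fingertips over the plate's open side edge so that they drop into the low white tray standing there. Slide them along the plate, do not pick them up, and leave the lens and the little motor standing where they are.

Things in the scene. Friction and masses are not known exactly. Their poses are not given: they have to be found in the camera images.
- stage: fixed black flat stage plate, 260 mm along its x, 280 mm along its y. Origin: on the bench under its centre, z up; its flat top is 40 mm above the bench (slab 12 mm thick on inset feet). Its two edges at x = -130 and +130 mm carry rims 6 mm wide that rise 8 mm above the top; its two edges at y = -140 and +140 mm are open, without a rim. The tray stands along one of these open edges, the closed case along the other; which is which changes.
- tray: fixed open white tray, 240 mm along x, 100 mm along y, 26 mm high, walls and floor 4 to 5 mm. Origin: centre of its underside, axes parallel to those of the stage. Its centre lies 180 mm from the stage's centre along the stage's +y or -y, so its inner wall is tucked 10 mm under the plate's open edge and its rim is 14 mm below the plate's top: what is pushed over the edge drops in.
- case: fixed closed grey plastic case (bystander), 216 mm along x, 76 mm along y, 56 mm high, so 16 mm higher than the plate's top. Origin: centre of its underside; 180 mm from the stage's centre, on the side opposite to the tray, 2 mm off the plate's edge.
- nut0: steel hexagon nut, 22 mm across the flats, 25.4 mm across the corners, 11 mm thick, 11 mm hole, about 25 g; lies flat on the stage plate, any yaw. Origin: centre of its underside, z up.
- nut1: steel hexagon nut, 22 mm across the flats, 25.4 mm across the corners, 11 mm thick, 11 mm hole, about 25 g; lies flat on the stage plate, any yaw. Origin: centre of its underside, z up.
- nut2: steel hexagon nut, 22 mm across the flats, 25.4 mm across the corners, 11 mm thick, 11 mm hole, about 25 g; lies flat on the stage plate, any yaw. Origin: centre of its underside, z up.
- lens: loose steel microscope objective (bystander), standing upright on the plate near its middle line x = 0, 25 mm diameter, 42 mm high, about 110 g. Origin: centre of its underside, z up. Easily toppled.
- motor: loose small square motor (bystander), standing on the plate near its middle line x = 0, 35 x 35 mm, 28 mm high with a 14 mm shaft stub on top, about 180 g. Origin: centre of its underside, z up.

How it is judged:
By the outcome, as a careful person would: the job done as asked, in the order asked, and still so for the second after the job is handed in, with the robot touching nothing.
It also fails if it takes over 59 s, if anything falls off the work surface, if the arm or the gripper's body presses on something with over 40 N, if the wrist force passes 120 N, or if a joint passes its speed limit or range.

### The arm

A 7-joint arm with a two-finger parallel gripper is mounted at the origin on the work surface. World frame = base frame: x ahead of the robot, y to its left, z up, the work surface at z = 0. Lengths are in m, angles in rad, forces in N, time in s.
With the tool pointing down it reaches from about 0.4 to 0.875 m from the base axis. Payload 6.5 kg.
Tool frame: the origin (TCP) lies on the centre line of the jaws, within the pads' length; the fingertips stand tip_reach ahead of it and the grasp point (between the pads) is the TCP (tip_reach is the distance from the TCP to the fingertips, in m); z points along the fingers, y is the direction in which the jaws open and shut (so a half turn about z gives the same grasp; the last joint's range is limited). The gripper opens to 85 mm and grips with 20 to 120 N. Pads are 22 mm wide; open, the fingers measure 114 mm over their backs; the gripper's body (76 mm by 85 mm) begins 54 mm behind the grasp point. The pads swing forward as they close: fully open they stand 13 mm farther back than shut.
Start: joints at [1.076, 0.536, -0.004, 1.538, 0.003, 1.067, -0.071], TCP at [0.27, -0.591, 0.25] pointing down, gripper open.
Joint ranges: [-2.7, 2.7], [-0.37, 2.16], [-1.27, 1.26], [0.24, 2.4], [-1.31, 4.45], [0.19, 1.91], [-2.76, 2.76]. Speed limits (rad/s): [2.39, 2.39, 3.14, 3.14, 3.14, 3.14, 3.14].

### API

Orientations are given as a 3x3 rotation matrix whose columns are the frame's x, y, z axes.
In Python, from bench import * gives the robot as it stands.
- The arm moves only by the tool send_rows, never from a script. Its argument "series" is a list of rows, each a list of 7 numbers: the shift along the world's x, y, z in mm, then the turn, a rotation vector about the world's x, y, z in rad, then the closure, from 0 (fully open) to 1 (shut). A call has 1 to 12 rows; each row shifts and turns the commanded pose from where the row before left it; what a row does not reach is not made up. A row lasts 1/12 s, in which the tool goes at most 41.7 mm and 7.16 degrees, less where a joint would pass 70% of its speed; a pose out of reach is approached as far as the arm can. A call with a gripper value outside its range is refused whole. The fingers move at their own pace and stop on an object; the grip force is fixed at half the most. Time passes only in rows, so rows that do not move let the fingers close. It gives the time, the measured TCP pose, the force and the opening at its end, in the units of the state.
- sense(): the state, without advancing time (a new reading comes with each control period).
- get_image(name): name is "scene" or "top" or "wrist"; returns (picture, depth): 480x640x3 uint8, red, green, blue; 480x640 float32, m along the optical axis (not along the pixel's ray), 0 where there is no reading.
- camera_info(name): a dict with "intrinsics" (3x3 intrinsics, pixels), "xyz" and "rotation" of the camera in the world. Camera axes: x right, y down, z forward; pixel columns grow to the right and rows downward; lengths in m; the calibration is good to about 2 mm. A picture is of the moment at which its call begins: read the wrist's pose just before it. camera_info takes no time and is no camera call; for the wrist camera it gives the pose at the moment of the call.
- sign_off(): hands the job in, once; it reports no verdict.
The state is a dict: "time": time; "joint_pos": joint angles; "qvel": joint speeds; "effort": joint torques, N m; "ee_pos": TCP position; "orientation": TCP orientation; "wrist_force": force on the tool from outside, world axes, zero at the start; "moment": the same for the moment, N m; "grip_width": finger opening in m.
Only numpy, scipy, OpenCV 4.12 (cv2) and the standard library are available. Lean on these libraries where they do the work, as an engineer would, in place of code of your own. Each camera call takes 0.05 s, during which the arm holds its last target.

## Working session

There is one attempt and no reset: what is moved stays moved. The work goes in short steps, Python scripts to look and compute and a tool call to move; the robot and the scene stay as the last step left them, time stands still between calls to the robot, and variables do not carry over. Pictures are saved under pics/ and viewed, and the job is handed in when it is done.

Besides the shell and the picture viewer there is one more tool, called after "Call:" as name([rows], argument=value, ...), one row to a line, values as JSON. send_rows: Moves the arm, as the interface text tells. Its arguments: {"type":"object","properties":{"series":{"type":"array","items":{"type":"array","items":{"type":"number"}}}},"required":["series"]}

```bash
mkdir -p pics; ls; python3 - <<'E'
from bench import *
import cv2
s=sense();print(s)
for n in("scene","top"):
    im,d=get_image(n);cv2.imwrite(f"pics/{n}0.png",im[:,:,::-1]);import numpy as np;np.savez(f"{n}0.npz",im=im,d=d)
    print(n,camera_info(n))
E
```

```text
pics
{'time': 0.0, 'joint_pos': array([ 1.07579561,  0.53718755, -0.00443041,  1.53886138,  0.00256639,
        1.06729316, -0.07116653]), 'qvel': array([-0.00066801,  0.00029631,  0.00035694, -0.00063581,  0.00086697,
        0.0007539 ,  0.00085822]), 'effort': array([-6.54567225e-05, -5.83419514e+01,  1.04845405e+00, -2.59113157e+01,
        1.23581444e-02,  9.49426467e-03, -1.26518410e-05]), 'ee_pos': array([ 0.26999966, -0.59061617,  0.24940385]), 'orientation': array([[ 9.09430871e-01,  4.15854328e-01, -8.17266865e-04],
       [ 4.15855119e-01, -9.09429572e-01,  1.54046414e-03],
       [-1.02637973e-04, -1.74081026e-03, -9.99998480e-01]]), 'wrist_force': array([ 0.93815523, -0.54918597, -0.19569401]), 'moment': array([-0.06731638, -0.01540898, -0.02057338]), 'grip_width': 0.08514013092560728}
scene {'intrinsics': array([[471.85755148,   0.        , 319.00496304],
       [  0.        , 471.85755148, 232.90168206],
       [  0.        ,   0.        ,   1.        ]]), 'xyz': array([1.10076076, 0.03637066, 0.46908976]), 'rotation': array([[-0.01371863,  0.63786024, -0.77002994],
       [ 0.99986691,  0.00195106, -0.01619716],
       [-0.00882915, -0.77014966, -0.63780212]])}
top {'intrinsics': array([[447.54105882,   0.        , 330.22153631],
       [  0.        , 447.54105882, 239.06442954],
       [  0.        ,   0.        ,   1.        ]]), 'xyz': array([0.52645262, 0.00904901, 0.72891966]), 'rotation': array([[-0.02531047, -0.99619432,  0.08340422],
       [-0.99821564,  0.02969889,  0.05180266],
       [-0.05408253, -0.08194425, -0.99516844]])}
```

View pics/scene0.png

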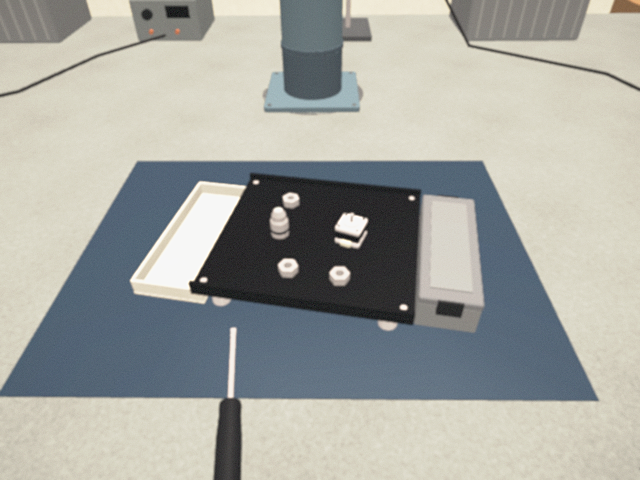

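View pics/top0.png

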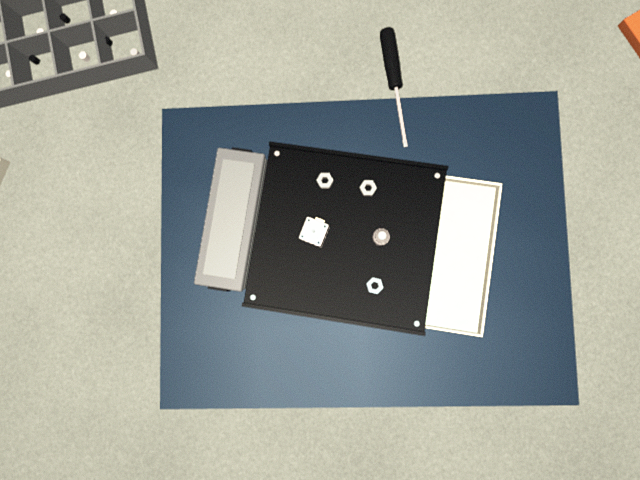

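```bash
python3 -c "
import bench;print([n for n in dir(bench) if n[0]!='_'])
print(getattr(bench,'tip_reach',None))"
```

```text
['Unreachable', 'camera_info', 'get_image', 'sense', 'sign_off', 'tip_reach']
0.019
```

The tray is on the right of the top view (world -y). The nuts are at about (325,180), (368,187) and (375,286), the lens at (381,237) and the motor at (314,231).

```bash
cat > h.py <<'E'
import numpy as np,cv2
def cast(ci,u,v,z):
    K,R,c=ci["intrinsics"],ci["rotation"],ci["xyz"]
    d=R@np.linalg.inv(K)@np.array([u,v,1.]);return c+d*(z-c[2])/d[2]
def blobs(im,lo=110,amin=40,amax=900,roi=(240,140,450,335)):
    x0,y0,x1,y1=roi
    g=cv2.cvtColor(im,cv2.COLOR_RGB2GRAY);m=np.zeros_like(g);m[y0:y1,x0:x1]=(g[y0:y1,x0:x1]>lo)*255
    cs,_=cv2.findContours(m,cv2.RETR_EXTERNAL,cv2.CHAIN_APPROX_NONE);o=[]
    for c in cs:
        a=cv2.contourArea(c)
        if amin<a<amax:
            (u,v),(w,h),_=cv2.minAreaRect(c);M=cv2.moments(c);o.append((M['m10']/M['m00'],M['m01']/M['m00'],a,w,h))
    return o
E
python3 - <<'E'
from bench import *
from h import *
T=np.load('top0.npz');ci=camera_info("top")
for b in blobs(T['im'],amin=10): print(np.round(b,1),cast(ci,b[0],b[1],.051).round(4),cast(ci,b[0],b[1],.04).round(4))
# plate mask corners
im=T['im'];g=im.max(2);m=((g<45)*255).astype(np.uint8);m=cv2.morphologyEx(m,cv2.MORPH_CLOSE,np.ones((35,35)))
cs,_=cv2.findContours(m,0,2);c=max(cs,key=cv2.contourArea);r=cv2.minAreaRect(c);print(r,cv2.boxPoints(r))
# depth points
d=T['d'];
for u,v in[(325,180),(381,237),(314,231),(340,260),(230,220),(470,250),(355,160)]:
    p=np.linalg.inv(ci['intrinsics'])@[u,v,1]*d[v,u];print(u,v,(ci['xyz']+ci['rotation']@p).round(4))
E
python3 - <<'E'
import cv2;im=cv2.imread('pics/top0.png')[130:350,180:520];cv2.imwrite('pics/top0z.png',cv2.resize(im,None,fx=2.3,fy=2.3,interpolation=cv2.INTER_CUBIC))
E
```

```text
[416.5 323.2  25.5   6.    5. ] [ 0.4542 -0.0806  0.051 ] [ 0.453 -0.082  0.04 ]
[252.5 297.   24.    6.    5. ] [0.4984 0.1649 0.051 ] [0.498  0.1674 0.04  ]
[374.5 285.3 200.   15.6  17. ] [ 0.5117 -0.0204  0.051 ] [ 0.5114 -0.0209  0.04  ]
[380.9 236.3 210.5  16.   16. ] [ 0.5852 -0.0326  0.051 ] [ 0.5862 -0.0333  0.04  ]
[313.6 230.7 586.   25.3  27.3] [0.5969 0.0694 0.051 ] [0.598  0.0704 0.04  ]
[367.8 187.4 192.5  15.6  16.3] [ 0.6608 -0.0151  0.051 ] [ 0.663  -0.0155  0.04  ]
[436.8 175.3  19.5   5.    5. ] [ 0.6756 -0.1203  0.051 ] [ 0.678  -0.1224  0.04  ]
[324.4 179.9 193.   16.   16. ] [0.6749 0.0509 0.051 ] [0.6773 0.0516 0.04  ]
[276.5 153.   18.    4.    5. ] [0.7202 0.1247 0.051 ] [0.7233 0.1265 0.04  ]
[404.6 143.1  27.    7.    5. ] [ 0.7277 -0.0737  0.051 ] [ 0.7309 -0.075   0.04  ]
((331.25836181640625, 213.94662475585938), (214.5221405029297, 130.60284423828125), 8.880660057067871) [[215.20212 261.9066 ]
 [235.36417 132.86942]
 [447.3146  165.98666]
 [427.15256 295.02383]]
325 180 [0.6768 0.0506 0.0416]
381 237 [ 0.5812 -0.0306  0.085 ]
314 231 [0.5932 0.0661 0.0816]
340 260 [0.5514 0.0306 0.0406]
230 220 [0.617  0.1979 0.0541]
470 250 [ 0.563  -0.1763  0.0038]
355 160 [0.7067 0.003  0.0416]
```

View pics/top0z.png

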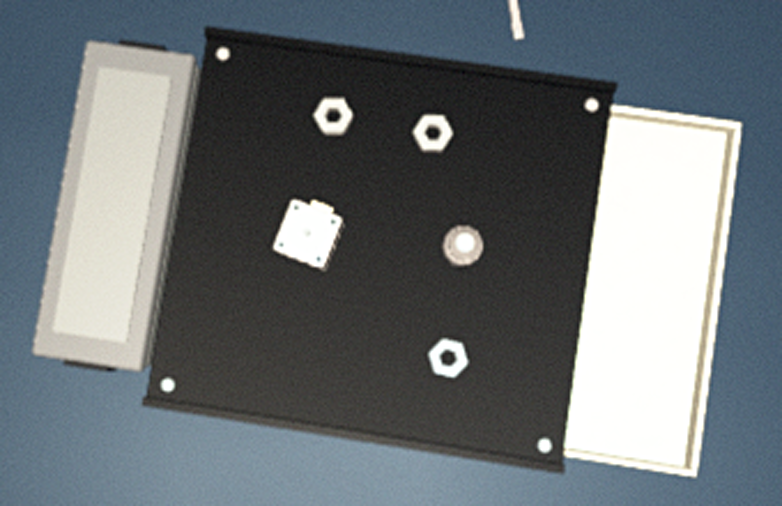

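Call:
send_rows([
  [20,30,-4,0,0,0.048,0.83],
  [20,30,-4,0,0,0.048,0.83],
  [20,30,-4,0,0,0.048,0.83],
  [20,30,-4,0,0,0.048,0.83],
  [20,30,-4,0,0,0.048,0.83],
  [20,30,-4,0,0,0.048,0.83],
  [20,30,-4,0,0,0.048,0.83],
  [20,30,-4,0,0,0.048,0.83],
  [20,30,-4,0,0,0.048,0.83],
  [20,30,-4,0,0,0.048,0.83],
])

```text
time: 0.93
ee_pos: [0.4707, -0.2895, 0.2099]
orientation: [[0.613, 0.79, -0.0], [0.79, -0.613, 0.0], [-0.0, -0.0, -1.0]]
wrist_force: [-0.0, -0.5, 0.1]
grip_width: 0.0148
```

Call:
send_rows([
  [20,31,-4,0,0,0.048,0.83],
  [20,31,-4,0,0,0.048,0.83],
  [20,31,-4,0,0,0.048,0.83],
  [20,31,-4,0,0,0.048,0.83],
  [20,31,-4,0,0,0.048,0.83],
  [20,31,-4,0,0,0.048,0.83],
  [20,31,-4,0,0,0.048,0.83],
  [20,31,-4,0,0,0.048,0.83],
  [20,31,-4,0,0,0.048,0.83],
  [17,29,-4,0,0,0.048,0.83],
  [0,0,0,0,0,0,0.83],
  [0,0,0,0,0,0,0.83],
])

```text
time: 1.93
ee_pos: [0.6671, 0.02, 0.1693]
orientation: [[0.177, 0.984, -0.001], [0.984, -0.177, 0.002], [0.001, -0.002, -1.0]]
wrist_force: [-0.4, -1.1, -0.3]
grip_width: 0.0142
```

```bash
python3 - <<'E'
from bench import *
from h import *
s=sense();print(s['time'],s['ee_pos'],s['orientation'].round(4),s['wrist_force'],s['grip_width'],s['joint_pos'].round(2))
ci=camera_info("wrist");im,d=get_image("wrist");cv2.imwrite("pics/w1.png",im[:,:,::-1]);print(ci);np.savez('w1.npz',im=im,d=d)
im,d=get_image("scene");cv2.imwrite("pics/s1.png",im[:,:,::-1])
E
```

```text
1.9333 [0.66713832 0.01997152 0.16933192] [[ 0.177   0.9842 -0.0013]
 [ 0.9842 -0.177   0.0016]
 [ 0.0013 -0.0015 -1.    ]] [-0.39069219 -1.1083901  -0.30773829] 0.014239656433525708 [ 0.13  0.68 -0.34  1.53  0.26  0.97 -0.46]
{'intrinsics': array([[408.90691413,   0.        , 324.00326511],
       [  0.        , 408.90691413, 231.90858731],
       [  0.        ,   0.        ,   1.        ]]), 'xyz': array([0.68106785, 0.09895097, 0.29321274]), 'rotation': array([[ 0.98417951, -0.16774344, -0.05703354],
       [-0.17716291, -0.93536337, -0.30611872],
       [-0.00199768,  0.31138   , -0.95028338]])}
```

View pics/w1.png

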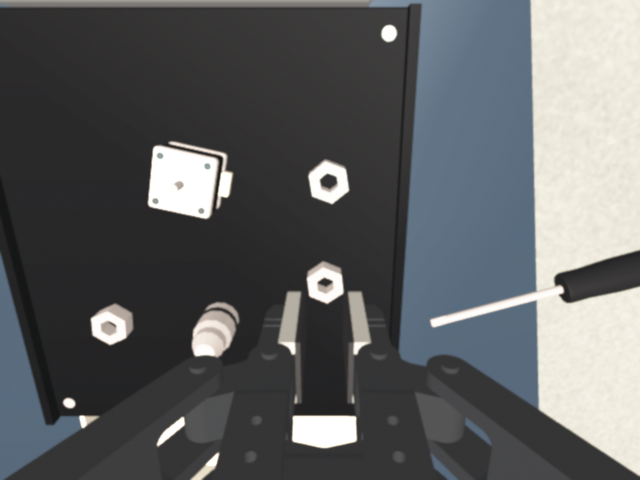

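View pics/s1.png

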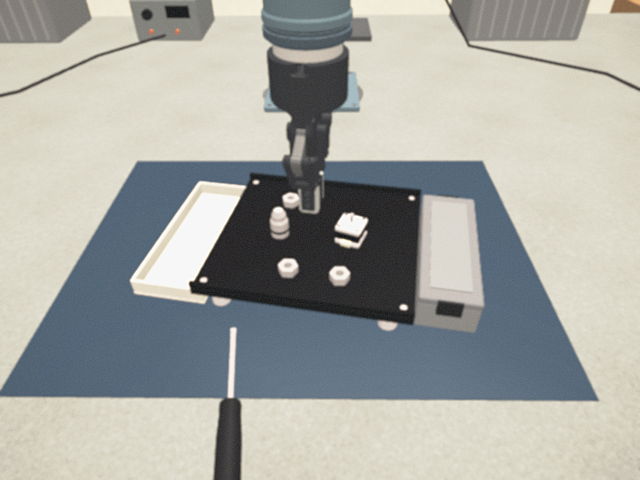

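The wrist view shows nut b at (325,283), just beyond the fingertips, and nut c at (329,181). Nut a is at (111,325), the lens at (215,330) and the motor at (186,182). Next I'll cast these points and compare them with the top view.

```bash
python3 - <<'E'
from bench import *
from h import *
ci=camera_info("wrist")
C=np.array([.588,.0224]);ex=np.array([.984,-.177]);ey=np.array([.177,.984])
for n,u,v in[('b',325,281),('c',328,180),('a',110,326)]:
    p=cast(ci,u,v,.051);q=p[:2]-C;print(n,p.round(4),(q@ex).round(4),(q@ey).round(4))
for u,v in [(68,403),(389,33)]:
    p=cast(ci,u,v,.040);q=p[:2]-C;print('screw',p.round(4),(q@ex).round(4),(q@ey).round(4))
p=sense()['ee_pos'][:2]-C;print(p@ex,p@ey)
E
```

```text
b [ 0.6606 -0.017   0.051 ] 0.0784 -0.026
c [0.6744 0.0479 0.051 ] 0.0805 0.0404
a [ 0.5116 -0.0235  0.051 ] -0.0671 -0.0587
screw [ 0.4496 -0.0865  0.04  ] -0.1169 -0.1317
screw [0.7228 0.1217 0.04  ] 0.1151 0.1216
0.07864479249782116 0.007311404718616617
```

Call:
send_rows([
  [0,0,-25,0,0,0,0.83],
  [0,0,-25,0,0,0,0.83],
  [0,0,-25,0,0,0,0.83],
  [0,0,-17,0,0,0,0.83],
  [0,0,-8,0,0,0,0.83],
  [0,0,-4,0,0,0,0.83],
  [0,0,0,0,0,0,0.83],
])

```text
time: 2.62
ee_pos: [0.667, 0.0157, 0.0661]
orientation: [[0.182, 0.983, -0.001], [0.983, -0.182, -0.001], [-0.001, -0.0, -1.0]]
wrist_force: [-0.6, -0.4, 0.1]
grip_width: 0.0147
```

```bash
cat > look.py <<'E'
import sys
from bench import *
from h import *
C=np.array([.588,.0224]);ex=np.array([.984,-.177]);ey=np.array([.177,.984])
s=sense();q=s['ee_pos'][:2]-C;print(s['time'],s['ee_pos'].round(4),'plate',(q@ex).round(4),(q@ey).round(4),s['wrist_force'].round(1),round(s['grip_width'],4))
t=sys.argv[1]
a=get_image("wrist")[0][:,:,::-1];b=get_image("scene")[0][:,:,::-1]
b=cv2.resize(b[140:340,110:500],None,fx=2,fy=2,interpolation=cv2.INTER_CUBIC)
cv2.imwrite(f"pics/w{t}.png",a);cv2.imwrite(f"pics/s{t}.png",b)
E
python3 look.py 2
```

```text
2.6167 [0.667  0.0157 0.0661] plate 0.0789 0.0074 [-0.6 -0.4  0.1] 0.0147
```

View pics/w2.png

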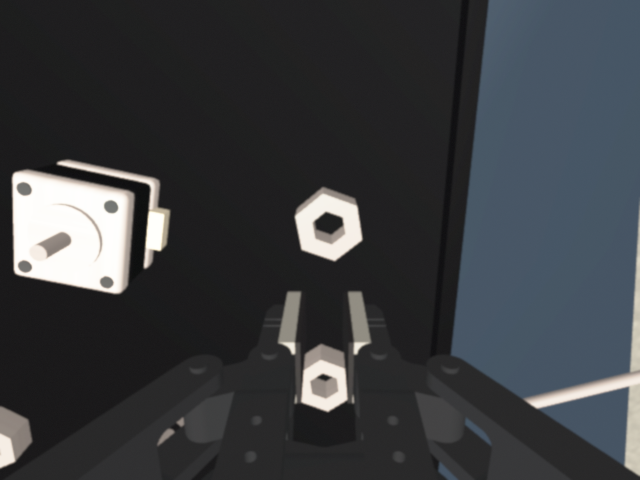

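View pics/s2.png

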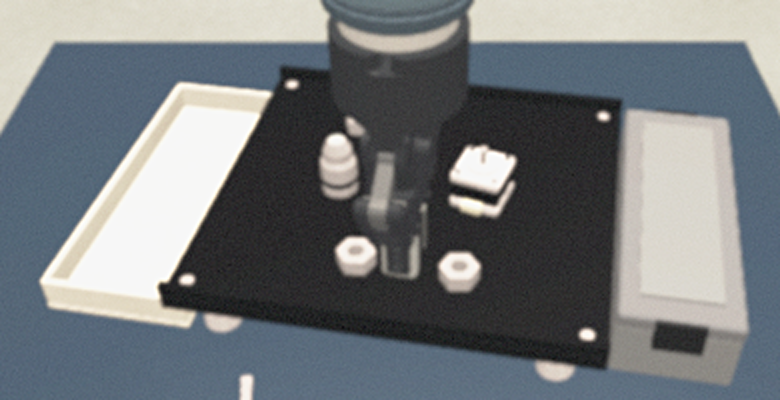

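The fingers are down between nuts b and c, clear of both. I'll lower them 3 mm and sweep nut b toward the tray.

Call:
send_rows([
  [0,0,-3,0,0,0,0.83],
  [-0.9,-4.9,0,0,0,0,0.83],
  [-0.9,-4.9,0,0,0,0,0.83],
  [-1.4,-7.9,0,0,0,0,0.83],
  [-1.4,-7.9,0,0,0,0,0.83],
  [-1.4,-7.9,0,0,0,0,0.83],
  [-1.4,-7.9,0,0,0,0,0.83],
  [-1.4,-7.9,0,0,0,0,0.83],
  [-1.4,-7.9,0,0,0,0,0.83],
  [-1.4,-7.9,0,0,0,0,0.83],
  [-1.4,-7.9,0,0,0,0,0.83],
])

```text
time: 3.63
ee_pos: [0.6541, -0.057, 0.0633]
orientation: [[0.181, 0.983, -0.0], [0.983, -0.181, -0.0], [-0.0, -0.0, -1.0]]
wrist_force: [0.5, 0.9, 0.5]
grip_width: 0.0143
```

```bash
python3 look.py 3
```

```text
3.6333 [ 0.6541 -0.057   0.0633] plate 0.0791 -0.0665 [0.5 0.9 0.5] 0.0143
```

View pics/w3.png

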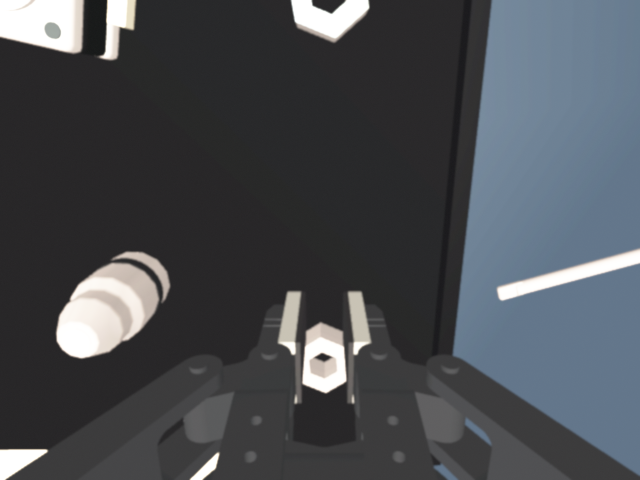

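View pics/s3.png

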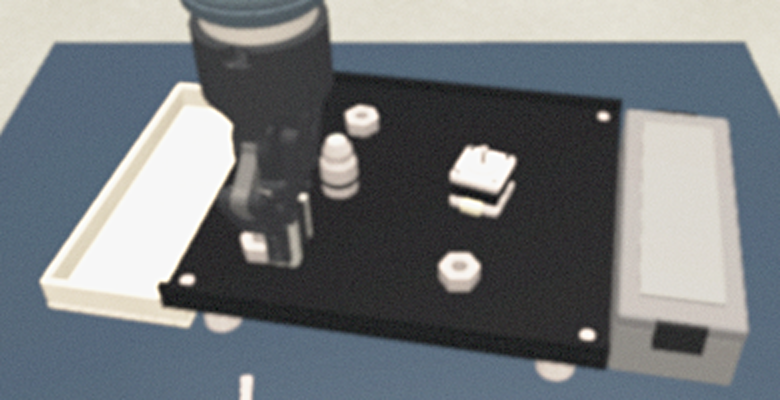

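Nut b sits centred in the cradle, so I'll continue over the edge.

Call:
send_rows([
  [-1.2,-6.9,0,0,0,0,0.83],
  [-1.4,-7.9,0,0,0,0,0.83],
  [-1.4,-7.9,0,0,0,0,0.83],
  [-1.4,-7.9,0,0,0,0,0.83],
  [-1.4,-7.9,0,0,0,0,0.83],
  [-1.4,-7.9,0,0,0,0,0.83],
  [-1.4,-7.9,0,0,0,0,0.83],
  [-1.4,-7.9,0,0,0,0,0.83],
  [-1.2,-6.9,0,0,0,0,0.83],
  [0,0,0,0,0,0,0.83],
])

```text
time: 4.57
ee_pos: [0.6415, -0.1281, 0.0632]
orientation: [[0.183, 0.983, -0.001], [0.983, -0.183, -0.002], [-0.002, -0.0, -1.0]]
wrist_force: [-0.0, -1.2, -0.6]
grip_width: 0.0148
```

```bash
python3 look.py 4
```

```text
4.5667 [ 0.6415 -0.1281  0.0632] plate 0.0793 -0.1386 [-0.  -1.2 -0.6] 0.0148
```

View pics/w4.png

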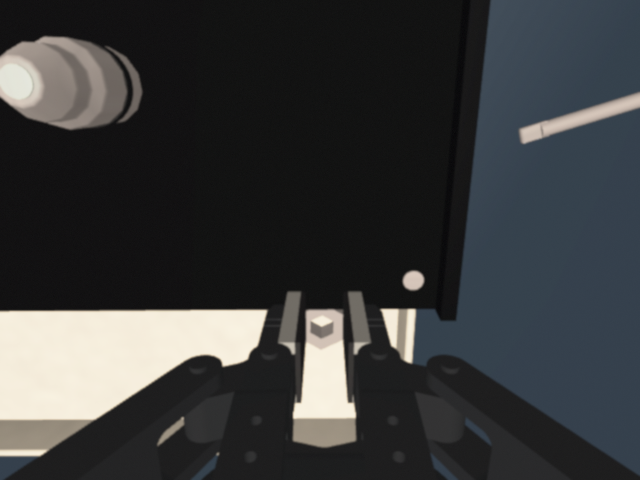

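View pics/s4.png

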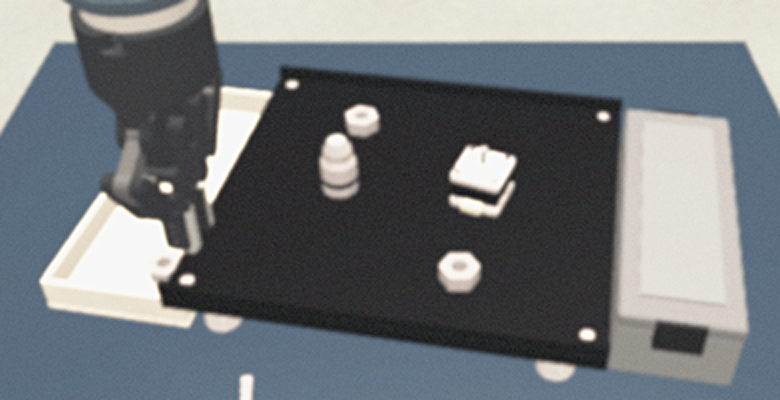

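Nut b dropped into the tray. Next is nut c.

Call:
send_rows([
  [0,0,25,0,0,0,0.83],
  [0,0,25,0,0,0,0.83],
  [5,30,10,0,0,0,0.83],
  [6,30,0,0,0,0,0.83],
  [6,30,0,0,0,0,0.83],
  [6,30,0,0,0,0,0.83],
  [6,30,0,0,0,0,0.83],
  [5,30,0,0,0,0,0.83],
  [5,29,0,0,0,0,0.83],
  [0,0,-20,0,0,0,0.83],
  [0,0,-20,0,0,0,0.83],
  [0,0,0,0,0,0,0.83],
])

```text
time: 5.67
ee_pos: [0.6781, 0.085, 0.0794]
orientation: [[0.178, 0.984, -0.006], [0.984, -0.178, -0.001], [-0.002, -0.006, -1.0]]
wrist_force: [-1.1, -0.9, -0.8]
grip_width: 0.0146
```

```bash
python3 look.py 5
```

```text
5.6667 [0.6781 0.085  0.0794] plate 0.0775 0.0776 [-1.1 -0.9 -0.8] 0.0146
```

View pics/w5.png

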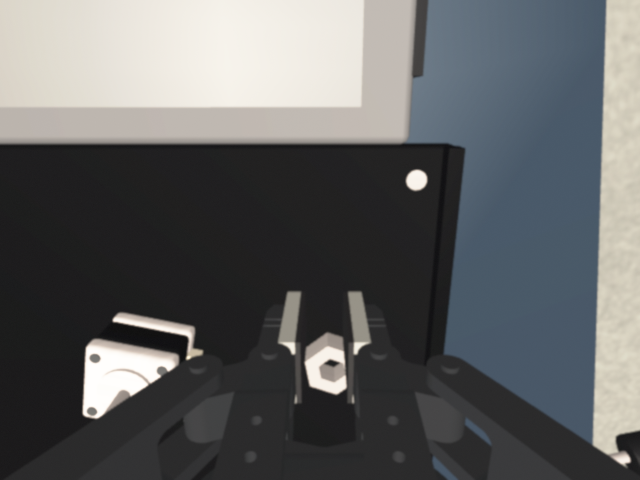

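View pics/s5.png

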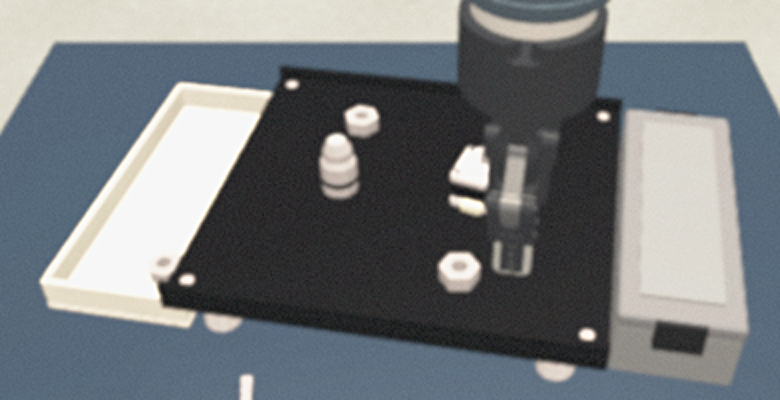

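The nut sits about 3 mm to the right of the cradle's centre. I'll correct that while going down, then sweep.

Call:
send_rows([
  [3,-0.5,-10,0,0,0,0.83],
  [0,0,-6,0,0,0,0.83],
  [0,0,0,0,0,0,0.83],
  [-0.9,-4.9,0,0,0,0,0.83],
  [-0.9,-4.9,0,0,0,0,0.83],
  [-1.4,-7.9,0,0,0,0,0.83],
  [-1.4,-7.9,0,0,0,0,0.83],
  [-1.4,-7.9,0,0,0,0,0.83],
  [-1.4,-7.9,0,0,0,0,0.83],
  [-1.4,-7.9,0,0,0,0,0.83],
])

```text
time: 6.6
ee_pos: [0.6752, 0.0328, 0.0675]
orientation: [[0.182, 0.983, 0.0], [0.983, -0.182, -0.0], [-0.0, 0.0, -1.0]]
wrist_force: [-1.0, 0.9, 1.3]
grip_width: 0.0145
```

```bash
python3 look.py 6
```

```text
6.6 [0.6752 0.0328 0.0675] plate 0.084 0.0257 [-1.   0.9  1.3] 0.0145
```

View pics/w6.png

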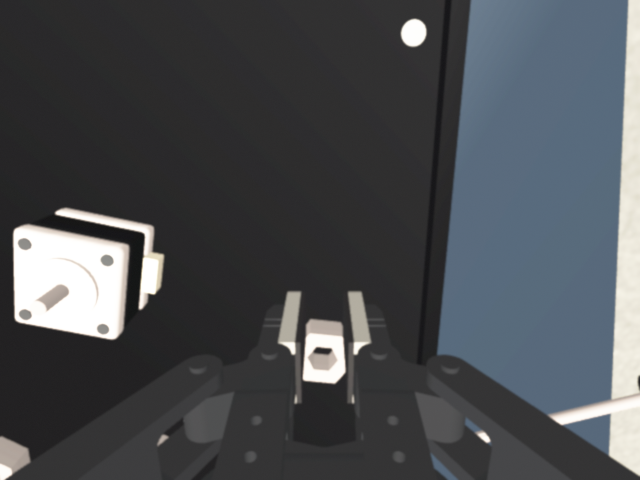

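The tool sits 4 mm higher than intended, so I'll lower it and carry on. The nut is centred.

Call:
send_rows([
  [0,0,-4,0,0,0,0.83],
  [-0.9,-4.9,0,0,0,0,0.83],
  [-1.4,-7.9,0,0,0,0,0.83],
  [-1.4,-7.9,0,0,0,0,0.83],
  [-1.4,-7.9,0,0,0,0,0.83],
  [-1.4,-7.9,0,0,0,0,0.83],
  [-1.4,-7.9,0,0,0,0,0.83],
  [-1.4,-7.9,0,0,0,0,0.83],
  [-1.4,-7.9,0,0,0,0,0.83],
  [-1.4,-7.9,0,0,0,0,0.83],
  [-1.4,-7.9,0,0,0,0,0.83],
  [0,0,0,0,0,0,0.83],
])

```text
time: 7.7
ee_pos: [0.6614, -0.045, 0.0632]
orientation: [[0.183, 0.983, -0.0], [0.983, -0.183, -0.002], [-0.002, -0.0, -1.0]]
wrist_force: [0.7, 0.1, 0.0]
grip_width: 0.0143
```

```bash
python3 look.py 7
```

```text
7.7 [ 0.6614 -0.045   0.0632] plate 0.0842 -0.0534 [0.7 0.1 0. ] 0.0143
```

View pics/w7.png

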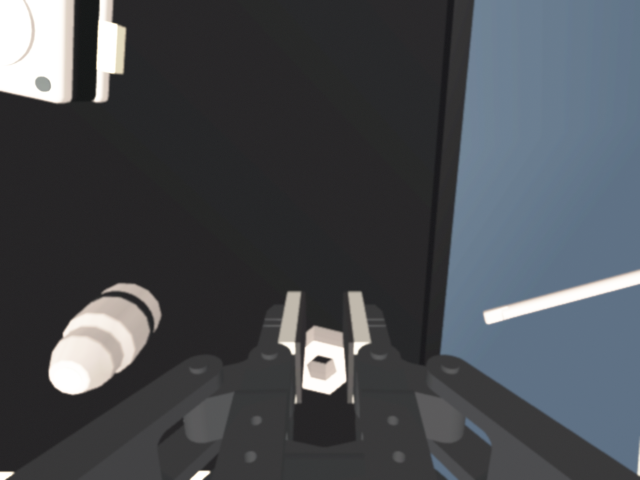

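Still centred. For the last stretch I'll angle the sweep about 20 mm to one side so nut c doesn't land on nut b.

Call:
send_rows([
  [-2.1,-4.6,0,0,0,0,0.83],
  [-3.4,-7.5,0,0,0,0,0.83],
  [-3.4,-7.5,0,0,0,0,0.83],
  [-3.4,-7.5,0,0,0,0,0.83],
  [-3.4,-7.5,0,0,0,0,0.83],
  [-3.4,-7.5,0,0,0,0,0.83],
  [-3.4,-7.5,0,0,0,0,0.83],
  [-3.4,-7.5,0,0,0,0,0.83],
  [-3.4,-7.5,0,0,0,0,0.83],
  [-3.4,-7.5,0,0,0,0,0.83],
  [-3,-7,0,0,0,0,0.83],
  [0,0,0,0,0,0,0.83],
])

```text
time: 8.8
ee_pos: [0.6251, -0.1239, 0.0631]
orientation: [[0.183, 0.983, -0.001], [0.983, -0.183, -0.002], [-0.002, -0.001, -1.0]]
wrist_force: [0.4, 0.5, 0.2]
grip_width: 0.0145
```

```bash
python3 look.py 8
```

```text
8.8 [ 0.6251 -0.1239  0.0631] plate 0.0624 -0.1374 [0.4 0.5 0.2] 0.0145
```

View pics/w8.png

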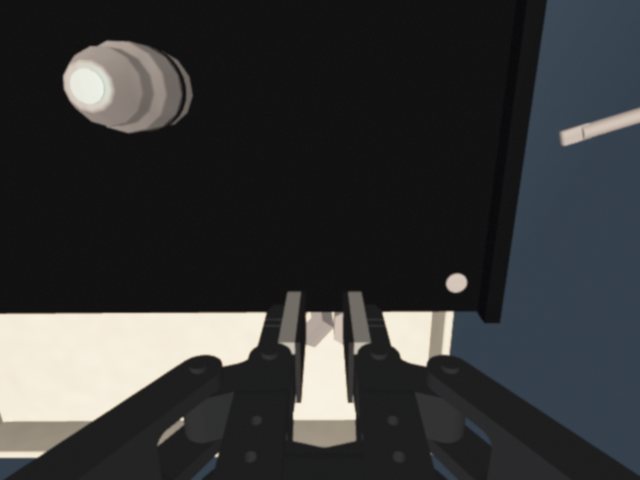

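View pics/s8.png

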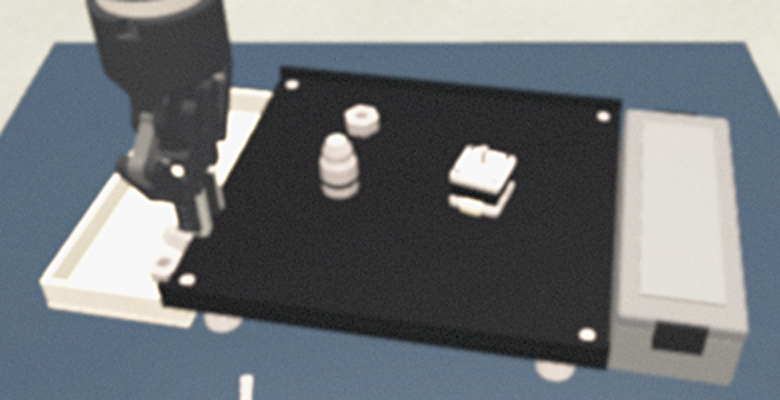

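Nut c is over the edge and in the tray. I'll lift clear of the lens and go behind nut a.

Call:
send_rows([
  [0,0,25,0,0,0,0.83],
  [0,0,35,0,0,0,0.83],
  [0,0,25,0,0,0,0.83],
  [-18,23,0,0,0,0,0.83],
  [-18,23,0,0,0,0,0.83],
  [-18,23,0,0,0,0,0.83],
  [-18,23,0,0,0,0,0.83],
  [-18,23,0,0,0,0,0.83],
  [-17,21,0,0,0,0,0.83],
  [0,0,0,0,0,0,0.83],
  [0,0,-30,0,0,0,0.83],
  [0,0,-20,0,0,0,0.83],
])

```text
time: 9.9
ee_pos: [0.5197, 0.0159, 0.0981]
orientation: [[0.179, 0.984, 0.002], [0.984, -0.179, 0.0], [0.001, 0.002, -1.0]]
wrist_force: [-0.3, -0.9, -0.3]
grip_width: 0.0144
```

```bash
python3 look.py 9
```

```text
9.9 [0.5197 0.0159 0.0981] plate -0.066 -0.0185 [-0.3 -0.9 -0.3] 0.0144
```

View pics/w9.png

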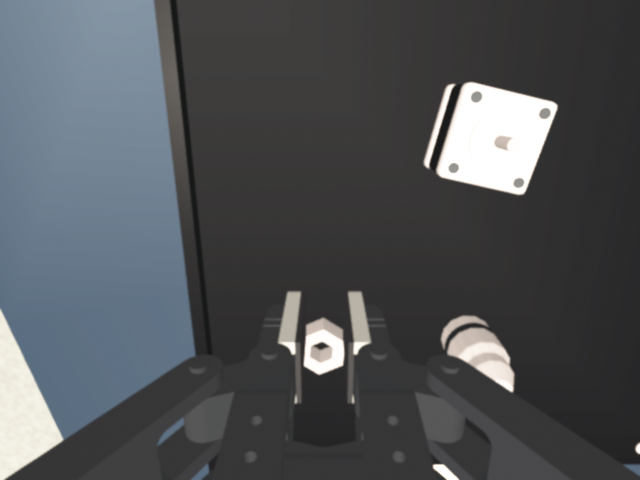

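View pics/s9.png

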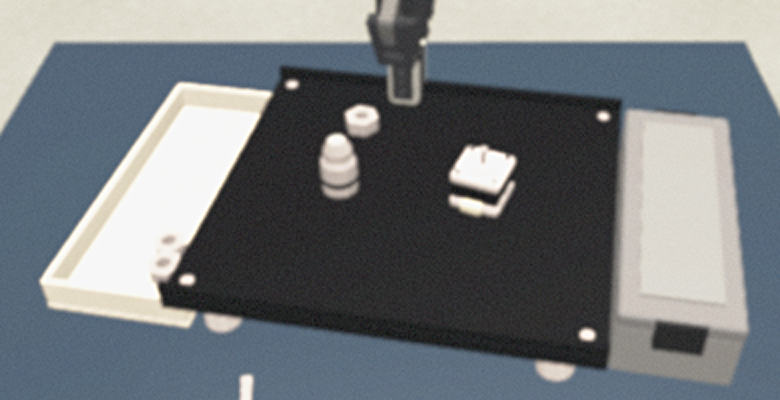

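```bash
python3 - <<'E'
from bench import *
from h import *
T=np.load('w1.npz');d=T['d'];ci=camera_info("wrist");K=ci['intrinsics'];s=sense();R=s['orientation'];R2=R.T@ci['rotation'];t=R.T@(ci['xyz']-s['ee_pos'])
v,u=np.mgrid[280:480:2,0:640:2];z=d[280:480:2,0:640:2];m=(z>0.01)&(z<.16)
P=np.stack([(u-K[0,2])/K[0,0]*z,(v-K[1,2])/K[1,1]*z,z],-1)[m]@R2.T+t
for a in np.arange(-.08,.02,.01):
    q=P[(P[:,2]>=a)&(P[:,2]<a+.01)]
    if len(q):print(a.round(3),len(q),'x',q[:,0].min().round(3),q[:,0].max().round(3),'y',q[:,1].min().round(3),q[:,1].max().round(3))
E
```

```text
-0.08 8 x 0.018 0.019 y -0.017 0.018
-0.07 2906 x 0.006 0.019 y -0.061 0.06
-0.06 3686 x -0.004 0.019 y -0.058 0.057
-0.05 2227 x -0.012 0.018 y -0.051 0.051
-0.04 2967 x -0.012 0.015 y -0.045 0.045
-0.03 812 x -0.012 0.015 y -0.039 0.038
-0.02 473 x -0.011 0.012 y -0.021 0.02
-0.01 359 x -0.011 0.012 y -0.021 0.021
-0.0 289 x -0.011 0.012 y -0.021 0.02
0.01 104 x -0.009 0.012 y -0.02 0.019
```

The linkage is at most ±39 mm wide at lens height and the lens edge is 57 mm off, so it clears. Now I'll sweep nut a.

Call:
send_rows([
  [0,0,-20,0,0,0,0.83],
  [0,0,-11,0,0,0,0.83],
  [0,0,-4,0,0,0,0.83],
  [0,0,0,0,0,0,0.83],
  [-0.9,-4.9,0,0,0,0,0.83],
  [-0.9,-4.9,0,0,0,0,0.83],
  [-1.4,-7.9,0,0,0,0,0.83],
  [-1.4,-7.9,0,0,0,0,0.83],
  [-1.4,-7.9,0,0,0,0,0.83],
  [-1.4,-7.9,0,0,0,0,0.83],
  [-1.4,-7.9,0,0,0,0,0.83],
  [0,0,0,0,0,0,0.83],
])

```text
time: 11.0
ee_pos: [0.5097, -0.0371, 0.0632]
orientation: [[0.184, 0.983, -0.001], [0.983, -0.184, -0.001], [-0.001, -0.0, -1.0]]
wrist_force: [-0.5, -1.0, -0.1]
grip_width: 0.0141
```

```bash
python3 look.py 10
```

```text
11.0 [ 0.5097 -0.0371  0.0632] plate -0.0665 -0.0724 [-0.5 -1.  -0.1] 0.0141
```

View pics/w10.png

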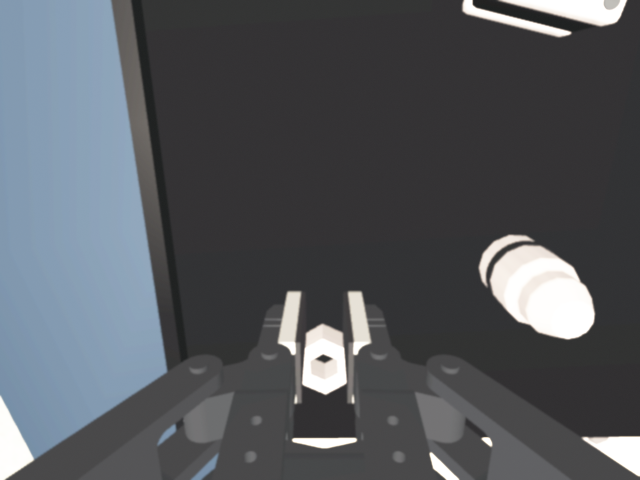

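View pics/s10.png

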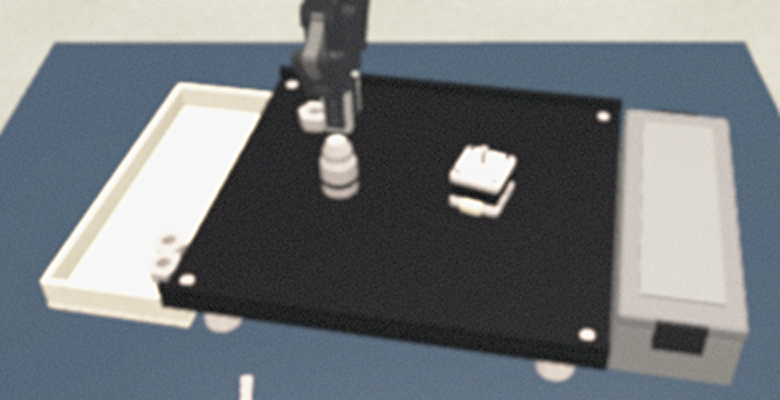

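Call:
send_rows([
  [-0.9,-4.9,0,0,0,0,0.83],
  [-1.4,-7.9,0,0,0,0,0.83],
  [-1.4,-7.9,0,0,0,0,0.83],
  [-1.4,-7.9,0,0,0,0,0.83],
  [-1.4,-7.9,0,0,0,0,0.83],
  [-1.4,-7.9,0,0,0,0,0.83],
  [-1.4,-7.9,0,0,0,0,0.83],
  [-1.4,-7.9,0,0,0,0,0.83],
  [-1.2,-6.9,0,0,0,0,0.83],
  [0,0,0,0,0,0,0.83],
])

```text
time: 11.93
ee_pos: [0.4978, -0.1038, 0.0632]
orientation: [[0.183, 0.983, -0.001], [0.983, -0.183, -0.001], [-0.001, -0.0, -1.0]]
wrist_force: [0.2, -0.2, 0.2]
grip_width: 0.0143
```

```bash
python3 look.py 11
```

```text
11.9333 [ 0.4978 -0.1038  0.0632] plate -0.0664 -0.1401 [ 0.2 -0.2  0.2] 0.0143
```

View pics/w11.png

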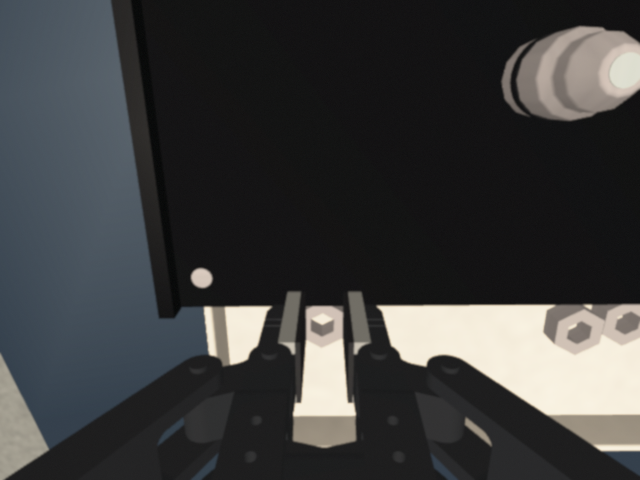

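View pics/s11.png

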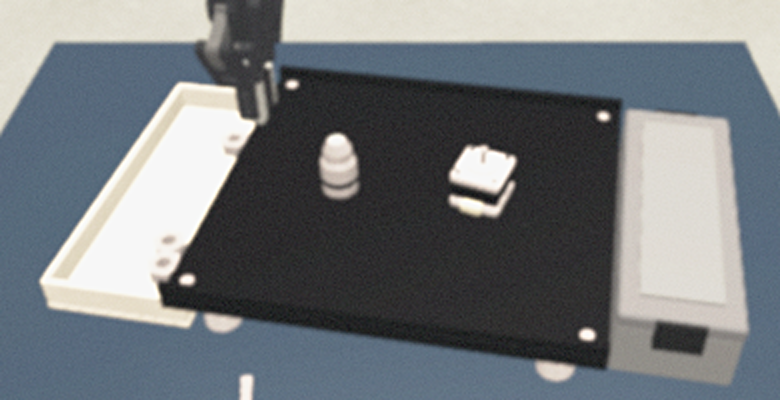

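All three nuts are in the tray. I'll raise the arm, move it away and do a final check.

Call:
send_rows([
  [0,0,20,0,0,0,0.83],
  [0,0,35,0,0,0,0.83],
  [0,0,35,0,0,0,0.83],
  [0,0,30,0,0,0,0.83],
  [-10,-30,15,0,0,0,0.83],
  [-10,-30,15,0,0,0,0.83],
  [-10,-30,0,0,0,0,0.83],
  [-10,-30,0,0,0,0,0.83],
  [0,-30,0,0,0,0,0.83],
  [0,-20,0,0,0,0,0.83],
  [0,0,0,0,0,0,0.83],
  [0,0,0,0,0,0,0.83],
])

```text
time: 13.03
ee_pos: [0.4583, -0.2719, 0.2131]
orientation: [[0.182, 0.983, 0.0], [0.983, -0.182, 0.0], [0.0, -0.0, -1.0]]
wrist_force: [-0.7, 0.6, -0.5]
grip_width: 0.0144
```

```bash
python3 look.py 12; python3 - <<'E'
from bench import *
from h import *
T=np.load('top0.npz');im=get_image("top")[0];cv2.imwrite('pics/t12.png',cv2.resize(im[130:350,180:520,::-1],None,fx=2.3,fy=2.3,interpolation=cv2.INTER_CUBIC))
for n,i in(('before',T['im']),('after',im)):
    for b in blobs(i,amin=120): print(n,np.round(b,1))
print(sense()['qvel'].round(3))
E
```

```text
13.0333 [ 0.4583 -0.2719  0.2131] plate -0.0755 -0.3125 [-0.7  0.6 -0.5] 0.0144
before [374.5 285.3 200.   15.6  17. ]
before [380.9 236.3 210.5  16.   16. ]
before [313.6 230.7 586.   25.3  27.3]
before [367.8 187.4 192.5  15.6  16.3]
before [324.4 179.9 193.   16.   16. ]
after [380.9 236.3 210.5  16.   16. ]
after [313.6 230.7 588.   25.3  27.5]
[-0.002 -0.002  0.002  0.002  0.001  0.001  0.002]
```

View pics/t12.png

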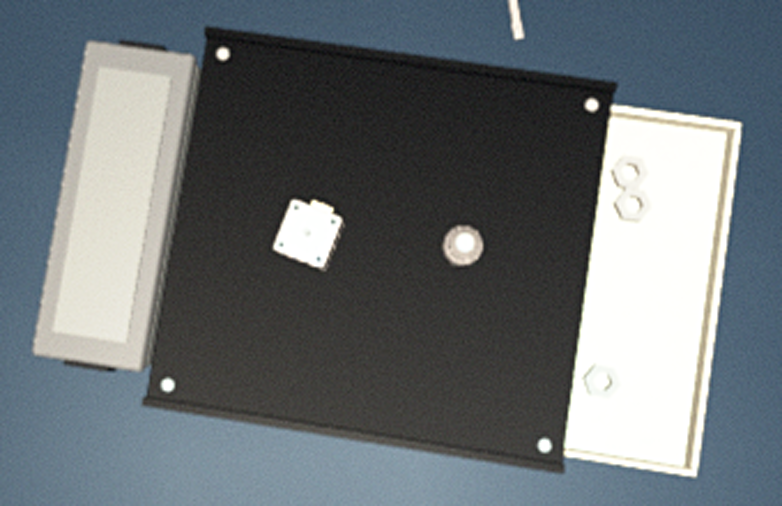

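View pics/s12.png

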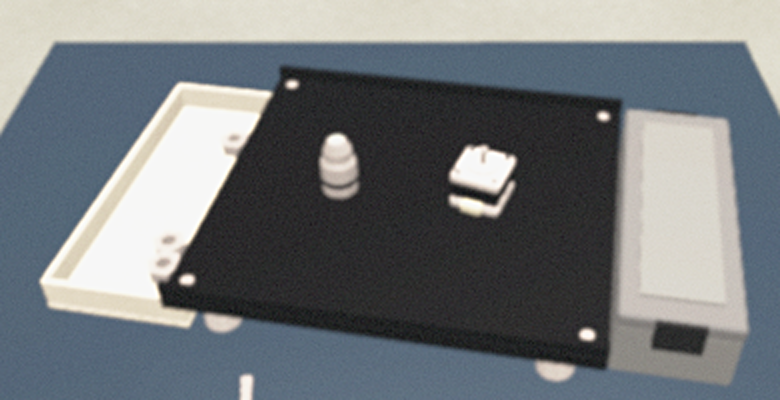

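The top view shows three nuts inside the tray at (628,172), (630,205) and (600,380). The lens and motor have not shifted by a measurable fraction of a pixel.

```bash
python3 -c "
from bench import *
sign_off()"
```

```text
the job is handed in; nothing more can be done
```

I swept all three nuts along the plate and over its open edge into the white tray, and handed the job in at about 13 s of the 59 s allowed. I used the nearly closed fingertips as a two-point cradle and angled the second nut's last stretch sideways so it would not land on the first.

The last top and scene pictures showed no nuts on the plate and all three inside the tray. One of the two nuts lying side by side may be leaning slightly. The lens and motor were at the same top-view pixel positions as at the start, to within 0.1 px. The arm was clear and still, and the wrist force readings after each move stayed under about 2 N.

The wrist and top cameras disagreed by about 3 mm on where the nuts lay, so I worked to the average. The second sweep started about 4 mm too high; I corrected that on the way.

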